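# Lock the recessed collar on the cue lamp's shaft

### The job

Swing the guard bar well clear of the mouth of the lamp housing held in the vise, reach into the well and turn the collar until its set-screw arm squarely faces the flat on the shaft, and only then push the set screw's pad fully home towards the shaft. Finally swing the guard bar back across the mouth, fully against its stop, and leave the things lying around where they are.

Things in the scene. Friction and masses are not known exactly. Their poses are not given: they have to be found in the camera images.
- lantern: Green round lamp housing (drum), neck clamped in a cast-iron vise; fixed. Origin on the bench under the drum's vertical axis, z up. Drum 210 mm across, rim at z = 165 mm. Angles below are counter-clockwise from above, from its own +x. The vise stays within 130 mm of the axis and below z = 85 mm, but its screw and handle reach 150 mm towards own -y below z = 50 mm.
- well (a point): Centre of the open top of the drum's round well, at rim height on the axis. Well 200 mm inside diameter, flat floor 45 mm below the rim (z = 120 mm).
- lip (a point): Middle of the straight edge of the fixed lip, on top, at the housing's own x = -45 mm. The lip, 4 mm thick and level with the rim, covers all of the well where own x is below -45 mm; fingers can enter only where own x is above that. The collar's arms pass freely under it.
- shaft: Fixed brass shaft on the drum's axis, 44 mm diameter, from the well floor (its origin) to 38 mm above it, with one flat cut along it, 12 mm from the axis. Its own +x points square out of the flat. Its turn varies: the flat faces within 0.9 rad of the housing's +x.
- flat_front (a point): Point 58 mm from the shaft's axis straight out in front of the flat, z = 134 mm: the set-screw arm's line must come here.
- collar (a joint): Turn (rad) of the aluminium collar about the shaft: angle of its set-screw arm from the housing's own +x, counter-clockwise from above. Turns both ways, a full turn and more without a stop; stiff (0.25 N m), stays where left.
- screw_front (a point): Point fixed to the collar on its set-screw arm's centre line, 58 mm from the axis. Collar: ring 64 mm across with three arms 120 degrees apart, all z = 122 to 146 mm. Two are plain wings 16 mm wide reaching 61 mm from the axis; the set-screw arm is a guide block 22 mm wide out to 45 mm from the axis, with the set screw's 12 mm stem and flat end pad sticking out of it.
- screw (a joint): How far (m) the push-in set screw has been pushed towards the shaft: 0 fully out, 0.010 fully home. Slides straight in along its arm; stiff (6 N), stays where left. Nothing stops it being pushed in at a wrong angle, and it cannot well be pulled out again.
- pad (a point): Centre of the outer face of the set screw's end pad (20 mm wide, 24 mm tall, 7 mm thick): 62 mm from the axis when fully out (38 mm from the well's wall), 52 mm when home.
- guard (a joint): Swing (rad) of the dark steel guard bar about its vertical pivot. 0: closed against its stop, across the mouth over the shaft, pointing from the pivot at -60 degrees from the housing's +x; grows counter-clockwise from above as it opens; from 1.38 it is wholly clear of the mouth; end stop 1.75. Stiff (0.2 N m), stays where left.
- guard_pivot (a point): The guard bar's pivot axis, on a boss 26 mm across just outside the rim at angle +120 degrees, 108 mm from the drum's axis; top z = 188 mm.
- guard_mid (a point): Point in the middle of the guard bar 120 mm from its pivot, z = 178 mm. Bar 12 mm wide, z = 169 to 187 mm (4 mm above the rim), ending 220 mm from the pivot.
- stop_pin (a point): Top (z = 182 mm) of the steel stop pin, 10 mm thick, on the rim at angle -67 degrees, beside the closed bar's end.
- mug: bystander: red enamel mug, 80 mm across, 85 mm tall, handle to its own +y; origin centre of underside
- flask: bystander: tall bottle-shaped metal flask with a narrow neck, 72 mm across, 220 mm tall, standing; origin centre of underside
- hinge: bystander: brass door hinge lying open flat, 97 x 100 mm, 12 mm thick; origin centre of underside
- tape: bystander: roll of grey tape lying flat, 90 mm across, 40 mm tall; origin centre of underside
- socket: bystander: white ceramic lamp socket, 64 mm across, 70 mm tall, standing; origin centre of underside
- pencil_box: bystander: closed tin pencil box, 194 x 74 x 34 mm, long along its x; origin centre of underside
- wrench: bystander: steel wrench lying flat, 180 mm long along its x

How it is judged:
By the outcome, as a careful person would: the job done as asked, in the order asked, and still so for the second after the job is handed in, with the robot touching nothing.
It also fails if it takes over 72 s, if anything falls off the work surface, if the arm or the gripper's body presses on something with over 40 N, if the wrist force passes 120 N, or if a joint passes its speed limit or range.

### The arm

A 7-joint arm with a two-finger parallel gripper is mounted at the origin on the work surface. World frame = base frame: x ahead of the robot, y to its left, z up, the work surface at z = 0. Lengths are in m, angles in degrees, forces in N, time in s.
With the tool pointing down it reaches from about 0.35 to 0.775 m from the base axis. Payload 3.1 kg.
Tool frame: the origin (TCP) lies at the very end of the fingers, on their centre line; the grasp point (between the pads) lies 19 mm behind it; z points along the fingers, y is the line along which they close (so a half turn about z gives the same grasp; the last joint's range is limited). The gripper opens to 85 mm and grips with 20 to 120 N. Pads are 22 mm wide; open, the fingers measure 114 mm over their backs; the gripper's body (76 mm by 85 mm) begins 54 mm behind the grasp point. The pads swing forward as they close: fully open they stand 13 mm farther back than shut.
Start: joints at [-76.931, 17.813, 0.802, 86.603, -0.252, 75.585, -1.558], TCP at [0.147, 0.53, 0.231] pointing down, gripper open.
Joint ranges: [-154.91, 154.91], [-16.99, 109.72], [-72.82, 74.43], [7.12, 147.25], [-82.49, 262.49], [11.32, 116.49], [-174.64, 174.64]. Speed limits (degrees/s): [159.86, 159.86, 180, 180, 180, 180, 180].

### API

Orientations are given as [roll, pitch, yaw] about the fixed x, y, z axes, in that order (R = Rz(yaw) Ry(pitch) Rx(roll)).
In Python, from bench import env gives the robot as it stands.
- The arm moves only by the tool drive_tool, never from a script. Its arguments are lists of equal length, an entry for each row: "twist": the turn, a rotation vector about the tool's x, y, z in degrees, a list of three; "linear": the shift along the tool's x, y, z in m, a list of three; "claw": the opening, from 0 (shut) to 1 (fully open). In form: {"twist": [[rx, ry, rz], ...], "linear": [[tx, ty, tz], ...], "claw": [claw, ...]}. A call has 1 to 20 rows; each row shifts and turns the commanded pose from where the row before left it, along the tool's axes as they then stand; what a row does not reach is not made up. A row lasts 1/8 s, in which the tool goes at most 62.5 mm and 10.7 degrees, less where a joint would pass 70% of its speed; a pose out of reach is approached as far as the arm can. A call is refused whole if a number of a shift passes 0.0625 or a number of a turn 10.7, either way. A call with a gripper value outside its range is refused whole. The fingers move at their own pace and stop on an object; "squeeze" is the grip in N (left out, the last holds). Time passes only in rows, so rows that do not move let the fingers close. It gives the time, the measured TCP pose, the force, the opening and the grip force at its end, in the units of the state.
- env.observe(): the state, without advancing time (a new reading comes with each control period).
- env.snapshot(name): name is "scene" or "top"; returns the picture (384x512x3 uint8, red, green, blue); there is no depth.
- env.get_calibration(name): a dict with "mtx" (3x3 intrinsics, pixels), "k1" (the pictures are not rectified: a ray, as slopes to the right and down, at radius r is drawn at 1 + k1 r^2 times it, then the intrinsics apply), "view" (4x4, takes a point from world to camera coordinates). Camera axes: x right, y up, looking along -z (the intrinsics and any distortion apply to the point x, -y, -z); pixel columns grow to the right and rows downward; lengths in m; the calibration is good to about 2 mm. A picture is of the moment at which its call begins. get_calibration takes no time and is no camera call.
- env.close_job(): hands the job in; it is judged then, once.
The state is a dict: "clock": time; "qpos": joint angles; "joint_vel": joint speeds; "tau": joint torques, N m; "eef_pos": TCP position; "orientation": TCP orientation; "ft_force": force on the tool from outside, world axes, zero at the start; "torque": the same for the moment, N m; "gripper_width": finger opening in m; "gripper_force": force on a finger pad.
Only numpy, scipy, OpenCV 4.12 (cv2) and the standard library are available. Lean on these libraries where they do the work, as an engineer would, in place of code of your own. Each camera call takes 0.05 s, during which the arm holds its last target. There are 200 camera calls.

## Working session

There is one attempt and no reset: what is moved stays moved. The work goes in short steps, Python scripts to look and compute and a tool call to move; the robot and the scene stay as the last step left them, time stands still between calls to the robot, and variables do not carry over. Pictures are saved under pics/ and viewed, at most 10 in all, crops included, and the job is handed in when it is done.

Besides the shell and the picture viewer there is one more tool, called after "Request:" as name(argument=value, ...) on one line, values as JSON. drive_tool: Moves the arm, as the interface text tells. Its arguments: {"type":"object","properties":{"twist":{"type":"array","items":{"type":"array","items":{"type":"number"}}},"linear":{"type":"array","items":{"type":"array","items":{"type":"number"}}},"claw":{"type":"array","items":{"type":"number"}},"squeeze":{"type":"number"}},"required":["twist","linear","claw"]}

```bash
mkdir -p pics; cat > h.py <<'E'
from bench import env
import numpy as np, cv2
def cal(n):
    c=env.get_calibration(n); return np.array(c["mtx"]),c["k1"],np.array(c["view"])
def proj(n,p):
    K,k,V=cal(n); p=np.atleast_2d(p); c=(V[:3,:3]@p.T).T+V[:3,3]
    s=np.c_[c[:,0],-c[:,1]]/(-c[:,2:3]); r2=(s**2).sum(1,keepdims=True); s=s*(1+k*r2)
    return s*[K[0,0],K[1,1]]+K[:2,2]
def ray(n,uv):
    K,k,V=cal(n); uv=np.atleast_2d(uv).astype(float); d=(uv-K[:2,2])/[K[0,0],K[1,1]]; s=d.copy()
    for _ in range(30): s=d/(1+k*(s**2).sum(1,keepdims=True))
    R=V[:3,:3]; o=-R.T@V[:3,3]; return o,np.c_[s[:,0],-s[:,1],-np.ones(len(s))]@R
def plane(n,uv,z):
    o,D=ray(n,uv); return o+D*((z-o[2])/D[:,2:3])
def snap(n,f):
    im=env.snapshot(n)[:,:,::-1].copy(); cv2.imwrite("pics/"+f+".png",im); return im
E
python3 - <<'E'
from h import *
a=snap("scene","s0");b=snap("top","t0")
s=env.observe(); print({k:np.round(v,3) for k,v in s.items()})
for n in("scene","top"):
    K,k,V=cal(n); print(n,K.round(1).tolist(),k,(-V[:3,:3].T@V[:3,3]).round(3),V[:3,:3].round(2).tolist())
E
```

```text
{'clock': np.float64(0.1), 'qpos': array([-76.933,  17.856,   0.802,  86.682,  -0.252,  75.586,  -1.558]), 'joint_vel': array([-0.058, -0.144,  0.026, -0.203,  0.029,  0.018,  0.018]), 'tau': array([ 1.0000e-03, -3.8086e+01,  1.4700e-01, -2.3124e+01,  1.2000e-02,
        8.0000e-03, -0.0000e+00]), 'eef_pos': array([0.146, 0.529, 0.23 ]), 'orientation': array([-1.79879e+02,  5.00000e-03,  1.64548e+02]), 'ft_force': array([0.753, 0.42 , 0.116]), 'torque': array([ 0.008,  0.029, -0.004]), 'gripper_force': np.float64(0.0), 'gripper_width': np.float64(0.085)}
scene [[440.5, 0.0, 251.5], [0.0, 440.5, 186.5], [0.0, 0.0, 1.0]] -0.04000947244935987 [ 1.2   -0.605  1.339] [[0.73, 0.68, -0.01], [-0.55, 0.6, 0.58], [0.4, -0.41, 0.82]]
top [[383.3, 0.0, 250.9], [0.0, 383.3, 192.5], [0.0, 0.0, 1.0]] -0.019016460532862704 [ 0.503 -0.002  1.249] [[-0.01, -1.0, 0.02], [1.0, -0.01, 0.09], [-0.09, 0.02, 1.0]]
```

View pics/s0.png

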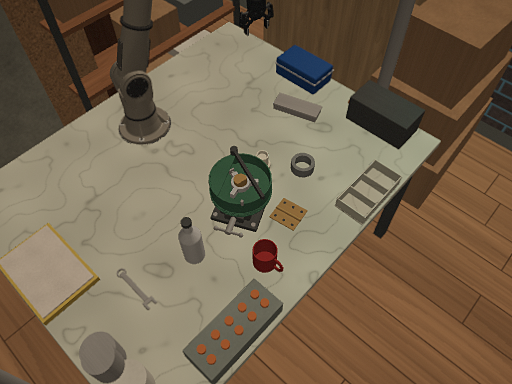

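View pics/t0.png

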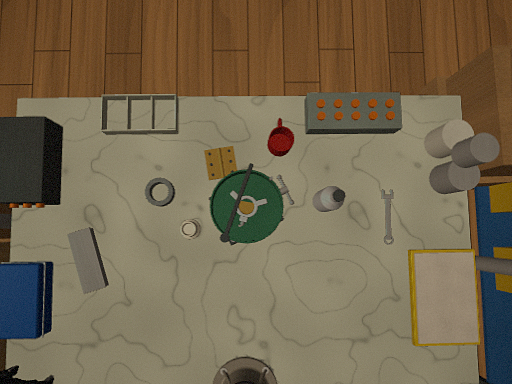

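The scene shows the drum at around (240,185) with the bar across it. In the top view the drum is at about (247,207), the guard pivot near (224,238), the bar's far end near (251,166), and the vise handle near (285,187). The flask, mug, hinge, tape and socket all stand around the drum.

```bash
cat > m.py <<'E'
from h import *
b=cv2.imread("pics/t0.png")
hsv=cv2.cvtColor(b,cv2.COLOR_BGR2HSV)
g=cv2.inRange(hsv,(65,90,25),(95,255,255)); g[:150]=0;g[260:]=0
c=max(cv2.findContours(g,0,2)[0],key=cv2.contourArea)
hl=cv2.convexHull(c)[:,0]
P=plane("top",hl,.165); (x,y),r=cv2.minEnclosingCircle(P[:,:2].astype(np.float32)*1000); print("drum",x,y,r)
piv=plane("top",[[224.5,238.5]],.188)[0]; tip=plane("top",[[251,166]],.187)[0]
print(piv,tip,np.linalg.norm(piv-tip), np.degrees(np.arctan2(*(tip-piv)[1::-1])), np.degrees(np.arctan2(piv[1]*1000-y,piv[0]*1000-x)),np.hypot(piv[0]*1000-x,piv[1]*1000-y))
for n,uv,z in [("tape",(160,192),.04),("socket",(190,229),.07),("hinge",(221,162),.012),("mug",(281,140),.085),("flasktop",(338,196),.22),("flaskbase",(326,200),.1)]: print(n,plane("top",[uv],z)[0].round(3))
cv2.imwrite("pics/t0c.png",cv2.resize(b[160:255,195:300],None,fx=6,fy=6,interpolation=cv2.INTER_CUBIC))
E
python3 m.py
```

```text
drum 568.1529541015625 -9.88657283782959 103.65870666503906
[0.47733892 0.05025229 0.188     ] [ 0.67809504 -0.02521798  0.187     ] 0.21447559990428094 -20.602752206900636 146.4866809768556 108.92139947070856
tape [0.622 0.26  0.04 ]
socket [0.505 0.161 0.07 ]
hinge [0.721 0.069 0.012]
mug [ 0.775 -0.121  0.085]
flasktop [ 0.588 -0.259  0.22 ]
flaskbase [ 0.586 -0.252  0.1  ]
```

View pics/t0c.png

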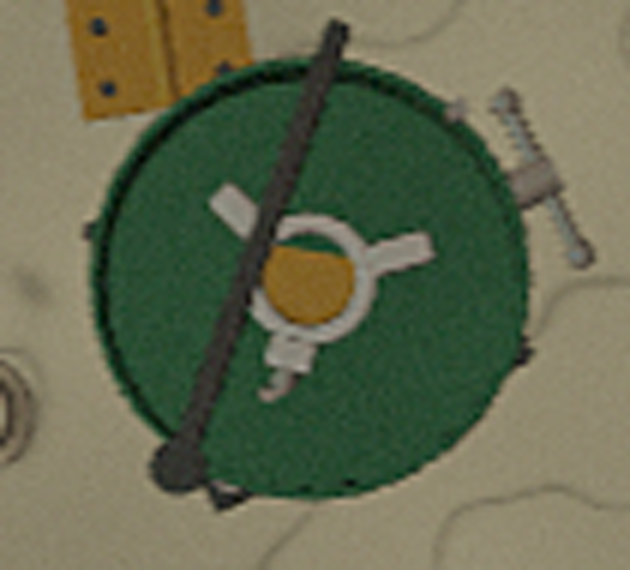

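Drum axis is at (0.568, -0.010) with yaw about 26.5°. The bar stands at about 0.22 rad (its end is short of the pin, seen near crop (455,108)). The screw arm points at about 165° world, with its pad partly under the lip, and the flat faces about -6° world. Next, a move above the bar's clockwise side.

Request:
drive_tool(twist=[[0,0,-7.7],[0,0,-7.7],[0,0,0],[0,0,0],[0,0,0],[0,0,0],[0,0,0],[0,0,0],[0,0,0],[0,0,0],[0,0,0],[0,0,0],[0,0,0],[0,0,0],[0,0,0],[0,0,0],[0,0,0],[0,0,0],[0,0,0]], linear=[[0,0,-0.035],[0,0,-0.035],[-0.0274,-0.0351,0],[-0.0274,-0.0351,0],[-0.0274,-0.0351,0],[-0.0274,-0.0351,0],[-0.0274,-0.0351,0],[-0.0274,-0.0351,0],[-0.0274,-0.0351,0],[-0.0274,-0.0351,0],[-0.0274,-0.0351,0],[-0.0274,-0.0351,0],[-0.0274,-0.0351,0],[-0.0274,-0.0351,0],[-0.0274,-0.0351,0],[-0.0274,-0.0351,0],[-0.0274,-0.0351,0],[-0.0274,-0.0351,0],[0,0,0]], claw=[0,0,0,0,0,0,0,0,0,0,0,0,0,0,0,0,0,0,0])

```text
clock: 2.48
eef_pos: [0.5848, -0.0367, 0.2999]
orientation: [-179.8, -0.1, 179.5]
ft_force: [-1.1, -0.1, -0.2]
gripper_width: 0.0006
gripper_force: 0.0
```

```bash
python3 - <<'E'
import numpy as np
p=np.array([.477,.050]);a=np.radians(np.r_[np.linspace(-38.8,45,19)])
P=np.r_[[[.5848,-.0367]],p+.137*np.c_[np.cos(a),np.sin(a)][1:]];D=np.diff(P,axis=0)
print([[round(-x,4),round(y,4),0] for x,y in D],P[-1])
E
```

```text
[[np.float64(-0.0056), np.float64(0.0098), 0], [np.float64(-0.0059), np.float64(0.0095), 0], [np.float64(-0.0051), np.float64(0.0099), 0], [np.float64(-0.0043), np.float64(0.0103), 0], [np.float64(-0.0034), np.float64(0.0106), 0], [np.float64(-0.0025), np.float64(0.0108), 0], [np.float64(-0.0017), np.float64(0.011), 0], [np.float64(-0.0008), np.float64(0.0111), 0], [np.float64(0.0001), np.float64(0.0111), 0], [np.float64(0.0011), np.float64(0.0111), 0], [np.float64(0.0019), np.float64(0.011), 0], [np.float64(0.0028), np.float64(0.0108), 0], [np.float64(0.0037), np.float64(0.0105), 0], [np.float64(0.0045), np.float64(0.0102), 0], [np.float64(0.0053), np.float64(0.0098), 0], [np.float64(0.0061), np.float64(0.0093), 0], [np.float64(0.0069), np.float64(0.0088), 0], [np.float64(0.0075), np.float64(0.0082), 0]] [0.57387363 0.14687363]
```

Request:
drive_tool(twist=[[0,0,0],[0,0,0],[0,0,0],[0,0,0],[0,0,0]], linear=[[0,0,0.035],[0,0,0.035],[0,0,0.035],[0,0,0.02],[0,0,0]], claw=[0,0,0,0,0])

```text
clock: 3.1
eef_pos: [0.5824, -0.0301, 0.1742]
orientation: [179.9, -0.3, -180.0]
ft_force: [0.3, 0.9, 0.1]
gripper_width: 0.0002
gripper_force: 0.0
```

Request:
drive_tool(twist=[[0,0,0],[0,0,0],[0,0,0],[0,0,0],[0,0,0],[0,0,0],[0,0,0],[0,0,0],[0,0,0],[0,0,0],[0,0,0],[0,0,0],[0,0,0],[0,0,0],[0,0,0],[0,0,0],[0,0,0],[0,0,0],[0,0,0]], linear=[[-0.0056,0.0098,0],[-0.0059,0.0095,0],[-0.0051,0.0099,0],[-0.0043,0.0103,0],[-0.0034,0.0106,0],[-0.0025,0.0108,0],[-0.0017,0.011,0],[-0.0008,0.0111,0],[0.0001,0.0111,0],[0.0011,0.0111,0],[0.0019,0.011,0],[0.0028,0.0108,0],[0.0037,0.0105,0],[0.0045,0.0102,0],[0.0053,0.0098,0],[0.0061,0.0093,0],[0.0069,0.0088,0],[0.0075,0.0082,0],[0,0,0]], claw=[0,0,0,0,0,0,0,0,0,0,0,0,0,0,0,0,0,0,0])

```text
clock: 5.48
eef_pos: [0.5731, 0.1541, 0.1763]
orientation: [179.9, -0.0, -179.9]
ft_force: [0.0, 0.5, 0.8]
gripper_width: -0.0001
gripper_force: 0.0
```

Request:
drive_tool(twist=[[0,0,0],[0,0,0],[0,0,0],[0,0,0],[0,0,0],[0,0,0]], linear=[[-0.01,-0.012,-0.02],[0,-0.01,-0.04],[0,0,-0.05],[0.04,0,0],[0.05,0.02,0],[0,0,0]], claw=[0,0,0,0,0,0])

```text
clock: 6.22
eef_pos: [0.49, 0.1532, 0.2859]
orientation: [179.8, -0.2, -179.7]
ft_force: [-0.0, 0.5, 1.1]
gripper_width: -0.0004
gripper_force: 0.0
```

```bash
python3 - <<'E'
from h import *
b=snap("top","t1"); s=snap("scene","s1")
A=cv2.resize(b[150:260,190:310],None,fx=5,fy=5,interpolation=cv2.INTER_CUBIC)
cv2.imwrite("pics/t1c.png",A)
E
```

```text
(no output)
```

View pics/t1c.png

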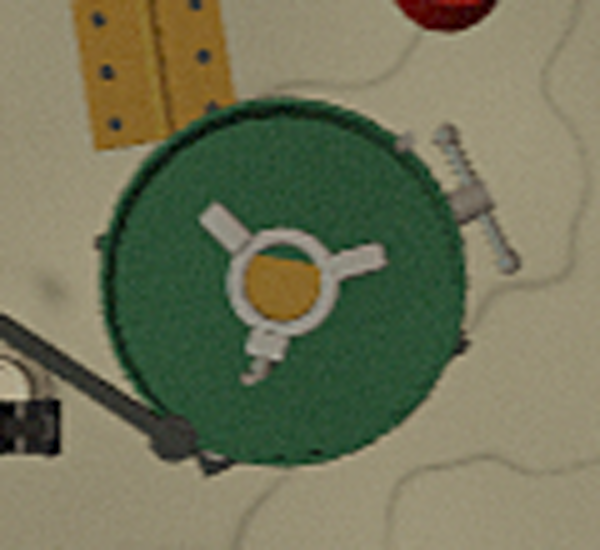

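The bar is open: its pivot is at crop (172,437) and it points off to the upper left, at about 55° world (around 1.54 rad). The collar's wings are at crop (222,225) and (362,260), the screw arm is at (262,355), and the flat lies along the orange's top edge, (257,255) to (318,265). Next I measure these angles.

```bash
cat > ang.py <<'E'
from h import *
import sys
def run(f):
    b=cv2.imread(f) ; hsv=cv2.cvtColor(b,cv2.COLOR_BGR2HSV)
    roi=np.zeros(b.shape[:2],np.uint8); cv2.circle(roi,(246,206),31,255,-1)
    g=cv2.inRange(hsv,(65,90,25),(95,255,255)); g[:150]=0;g[260:]=0
    og=cv2.inRange(hsv,(8,110,80),(28,255,255))&roi
    ys,xs=np.nonzero(og); O=plane("top",np.c_[xs,ys],.158)[:,:2]
    oh=plane("top",cv2.convexHull(np.c_[xs,ys].astype(np.int32))[:,0],.158)[:,:2]
    w=cv2.inRange(hsv,(0,0,110),(179,70,255))&roi
    ys,xs=np.nonzero(w); W=plane("top",np.c_[xs,ys],.146)[:,:2]
    return O,oh,W
if __name__=="__main__":
    O,oh,W=run(sys.argv[1])
    C=np.array([.568,-.010])
    # centre: fit circle to ring pixels' radial band
    from scipy.optimize import least_squares
    for _ in range(5):
        d=np.hypot(*(W-C).T); R=W[d<.033]; 
        f=least_squares(lambda c:np.hypot(*(R-c).T)-.0275,C); C=f.x
    print("ring centre",C.round(4),len(R))
    m=O.mean(0)-C; print("orange centroid",m.round(4),"flat normal deg",np.degrees(np.arctan2(-m[1],-m[0])).round(1))
    v=W-C; r=np.hypot(*v.T); a=np.degrees(np.arctan2(v[:,1],v[:,0]))
    for lo,hi in((.036,.064),):
        s=(r>lo)&(r<hi)
        z=np.exp(3j*np.radians(a[s])).mean(); print("3fold",np.degrees(np.angle(z))/3,abs(z))
        for k in range(-180,180,10): 
            n=(s&(a>=k)&(a<k+10)).sum()
            if n: print(k,n,end="; ")
    b=cv2.imread(sys.argv[1])
    pin=plane("top",[[190+405/5,150+142/5]],.182)[0,:2]-C; print("\npin",np.hypot(*pin),np.degrees(np.arctan2(pin[1],pin[0])))
    pv=plane("top",[[190+172/5,150+437/5]],.188)[0,:2]-C; print("piv",np.hypot(*pv),np.degrees(np.arctan2(pv[1],pv[0])))
    # flat line pts: upper edge of orange per column
    px={}
E
python3 ang.py pics/t1.png
python3 - <<'E'
import sys; sys.path.insert(0,'.')
from h import *
b=cv2.imread("pics/t1.png");hsv=cv2.cvtColor(b,cv2.COLOR_BGR2HSV)
o=cv2.inRange(hsv,(8,110,80),(28,255,255));o[:190]=0;o[225:]=0;o[:,:230]=0;o[:,265:]=0
pts=[]
for u in range(242,254):
    # subpixel top edge: R channel crossing
    col=b[196:210,u,2].astype(float); g=np.diff(col); k=np.argmax(g); w=g[max(k-1,0):k+2]; pts.append((u,196+.5+max(k-1,0)+(w*np.arange(len(w))).sum()/w.sum()))
P=plane("top",pts,.158)[:,:2]; q=np.polyfit(P[:,1],P[:,0],1); print(np.array(pts).round(1).tolist()); print("flat normal",np.degrees(np.arctan2(-q[0],1)))
E
```

```text
ring centre [ 0.5683 -0.0103] 190
orange centroid [-0.0032  0.0006] flat normal deg -11.5
3fold 45.07111612991114 0.9468866978067891
-90 7; -80 25; -70 10; 30 10; 40 24; 50 13; 140 1; 150 12; 160 16; 170 9; 
pin 0.10295279536104023 -43.40753663810608
piv 0.1069747255747722 145.35149802276342
[[242.0, 212.8], [243.0, 201.6], [244.0, 201.0], [245.0, 201.1], [246.0, 201.2], [247.0, 201.3], [248.0, 201.6], [249.0, 201.7], [250.0, 202.5], [251.0, 196.4], [252.0, 196.7], [253.0, 197.5]]
flat normal 39.062967415264694
```

```bash
cat > g.py <<'E'
import numpy as np, json
from bench import env
from math import radians as rd
C=np.array([.5683,-.0103])
def pol(r,a,z,yaw=None): return [C[0]+r*np.cos(rd(a)),C[1]+r*np.sin(rd(a)),z,a if yaw is None else yaw]
def rows(wps,idle=2,start=None):
    s=env.observe(); p=start or [*s["eef_pos"],s["orientation"][2]]
    L=[];T=[]
    for w in wps:
        d=np.array(w[:3])-p[:3]; y=rd(p[3]); dy=(w[3]-p[3]+180)%360-180
        n=max(1,int(np.ceil(abs(dy)/9.5)),int(np.ceil(np.linalg.norm(d)/.045)))
        for i in range(n):
            y=rd(p[3]+dy*i/n); v=d/n
            L.append([round(float(v[0]*np.cos(y)+v[1]*np.sin(y)),4),round(float(v[0]*np.sin(y)-v[1]*np.cos(y)),4),round(float(-v[2]),4)]); T.append([0,0,round(-dy/n,1)])
        p=list(w)
    L+=[[0,0,0]]*idle;T+=[[0,0,0]]*idle
    print(len(L),"\n",json.dumps(T),"\n",json.dumps(L))
E
python3 - <<'E'
from g import *
s=env.observe(); print(s["eef_pos"],s["orientation"])
rows([pol(.052,84,.286)],2)
rows([pol(.052,84,.160),pol(.052,84,.130)],2,pol(.052,84,.286))
E
```

```text
[0.49388735 0.15064646 0.28660938] [ 1.79938522e+02  4.38512085e-02 -1.79971418e+02]
13 
 [[0, 0, 8.7], [0, 0, 8.7], [0, 0, 8.7], [0, 0, 8.7], [0, 0, 8.7], [0, 0, 8.7], [0, 0, 8.7], [0, 0, 8.7], [0, 0, 8.7], [0, 0, 8.7], [0, 0, 8.7], [0, 0, 0], [0, 0, 0]] 
 [[-0.0073, -0.0099, 0.0001], [-0.0087, -0.0087, 0.0001], [-0.0099, -0.0073, 0.0001], [-0.0109, -0.0057, 0.0001], [-0.0116, -0.004, 0.0001], [-0.0121, -0.0022, 0.0001], [-0.0123, -0.0003, 0.0001], [-0.0122, 0.0016, 0.0001], [-0.0118, 0.0034, 0.0001], [-0.0112, 0.0051, 0.0001], [-0.0103, 0.0068, 0.0001], [0, 0, 0], [0, 0, 0]]
6 
 [[0, 0, 0.0], [0, 0, 0.0], [0, 0, 0.0], [0, 0, 0.0], [0, 0, 0], [0, 0, 0]] 
 [[0.0, 0.0, 0.042], [0.0, 0.0, 0.042], [0.0, 0.0, 0.042], [0.0, 0.0, 0.03], [0, 0, 0], [0, 0, 0]]
```

Request:
drive_tool(twist=[[0,0,8.7],[0,0,8.7],[0,0,8.7],[0,0,8.7],[0,0,8.7],[0,0,8.7],[0,0,8.7],[0,0,8.7],[0,0,8.7],[0,0,8.7],[0,0,8.7],[0,0,0],[0,0,0]], linear=[[-0.0073,-0.0099,0],[-0.0087,-0.0087,0],[-0.0099,-0.0073,0],[-0.0109,-0.0057,0],[-0.0116,-0.004,0],[-0.0121,-0.0022,0],[-0.0123,-0.0003,0],[-0.0122,0.0016,0],[-0.0118,0.0034,0],[-0.0112,0.0051,0],[-0.0103,0.0068,0],[0,0,0],[0,0,0]], claw=[0,0,0,0,0,0,0,0,0,0,0,0,0])

```text
clock: 7.95
eef_pos: [0.5745, 0.0409, 0.2862]
orientation: [180.0, 0.0, 84.4]
ft_force: [-0.4, -0.1, 0.2]
gripper_width: 0.0
gripper_force: 0.0
```

Request:
drive_tool(twist=[[0,0,0],[0,0,0],[0,0,0],[0,0,0],[0,0,0],[0,0,0]], linear=[[0,0,0.042],[0,0,0.042],[0,0,0.03],[0,0,0.02],[0,0,0.021],[0,0,0]], claw=[0,0,0,0,0,0])

```text
clock: 8.7
eef_pos: [0.5726, 0.0419, 0.1298]
orientation: [-179.8, 0.0, 84.4]
ft_force: [-0.3, -0.2, -0.6]
gripper_width: 0.0
gripper_force: 0.0
```

```bash
python3 - <<'E'
from g import *
s=env.observe(); print(s["eef_pos"],s["orientation"],s["ft_force"])
rows([pol(.052,a,.130) for a in np.arange(76,-49,-7.2)],2)
E
```

```text
[0.57262342 0.04190973 0.12976822] [-1.79779451e+02  4.01381656e-03  8.43726437e+01] [-0.33007661 -0.23115538 -0.6283895 ]
20 
 [[0, 0, 8.4], [0, 0, 7.2], [0, 0, 7.2], [0, 0, 7.2], [0, 0, 7.2], [0, 0, 7.2], [0, 0, 7.2], [0, 0, 7.2], [0, 0, 7.2], [0, 0, 7.2], [0, 0, 7.2], [0, 0, 7.2], [0, 0, 7.2], [0, 0, 7.2], [0, 0, 7.2], [0, 0, 7.2], [0, 0, 7.2], [0, 0, 7.2], [0, 0, 0], [0, 0, 0]] 
 [[-0.0009, 0.0084, -0.0002], [-0.0004, 0.0065, -0.0], [-0.0004, 0.0065, -0.0], [-0.0004, 0.0065, -0.0], [-0.0004, 0.0065, -0.0], [-0.0004, 0.0065, -0.0], [-0.0004, 0.0065, -0.0], [-0.0004, 0.0065, -0.0], [-0.0004, 0.0065, -0.0], [-0.0004, 0.0065, -0.0], [-0.0004, 0.0065, -0.0], [-0.0004, 0.0065, -0.0], [-0.0004, 0.0065, -0.0], [-0.0004, 0.0065, -0.0], [-0.0004, 0.0065, -0.0], [-0.0004, 0.0065, -0.0], [-0.0004, 0.0065, -0.0], [-0.0004, 0.0065, -0.0], [0, 0, 0], [0, 0, 0]]
```

Request:
drive_tool(twist=[[0,0,8.4],[0,0,7.2],[0,0,7.2],[0,0,7.2],[0,0,7.2],[0,0,7.2],[0,0,7.2],[0,0,7.2],[0,0,7.2],[0,0,7.2],[0,0,7.2],[0,0,7.2],[0,0,7.2],[0,0,7.2],[0,0,7.2],[0,0,7.2],[0,0,7.2],[0,0,7.2],[0,0,0],[0,0,0]], linear=[[-0.0009,0.0084,0],[-0.0004,0.0065,0],[-0.0004,0.0065,0],[-0.0004,0.0065,0],[-0.0004,0.0065,0],[-0.0004,0.0065,0],[-0.0004,0.0065,0],[-0.0004,0.0065,0],[-0.0004,0.0065,0],[-0.0004,0.0065,0],[-0.0004,0.0065,0],[-0.0004,0.0065,0],[-0.0004,0.0065,0],[-0.0004,0.0065,0],[-0.0004,0.0065,0],[-0.0004,0.0065,0],[-0.0004,0.0065,0],[-0.0004,0.0065,0],[0,0,0],[0,0,0]], claw=[0,0,0,0,0,0,0,0,0,0,0,0,0,0,0,0,0,0,0,0])

```text
clock: 11.2
eef_pos: [0.6087, -0.0477, 0.1329]
orientation: [-179.7, -0.3, -46.3]
ft_force: [3.9, -0.8, -1.6]
gripper_width: 0.0002
gripper_force: 2.4
```

```bash
python3 - <<'E'
from g import *
rows([pol(.052,-40,.135,-46),pol(.052,-40,.26,-46),[.47,.15,.27,40]],2)
E
```

```text
16 
 [[0, 0, -0.3], [0, 0, 0.0], [0, 0, 0.0], [0, 0, 0.0], [0, 0, -8.6], [0, 0, -8.6], [0, 0, -8.6], [0, 0, -8.6], [0, 0, -8.6], [0, 0, -8.6], [0, 0, -8.6], [0, 0, -8.6], [0, 0, -8.6], [0, 0, -8.6], [0, 0, 0], [0, 0, 0]] 
 [[-0.0033, -0.0023, -0.0021], [0.0, -0.0, -0.0417], [0.0, -0.0, -0.0417], [0.0, -0.0, -0.0417], [-0.0235, -0.0035, -0.001], [-0.0227, -0.007, -0.001], [-0.0214, -0.0103, -0.001], [-0.0197, -0.0134, -0.001], [-0.0174, -0.0162, -0.001], [-0.0148, -0.0186, -0.001], [-0.0119, -0.0206, -0.001], [-0.0086, -0.0222, -0.001], [-0.0052, -0.0232, -0.001], [-0.0017, -0.0237, -0.001], [0, 0, 0], [0, 0, 0]]
```

Request:
drive_tool(twist=[[0,0,-0.3],[0,0,0.0],[0,0,0.0],[0,0,0.0],[0,0,-8.6],[0,0,-8.6],[0,0,-8.6],[0,0,-8.6],[0,0,-8.6],[0,0,-8.6],[0,0,-8.6],[0,0,-8.6],[0,0,-8.6],[0,0,-8.6],[0,0,0],[0,0,0]], linear=[[-0.0033,-0.0023,-0.0021],[0.0,0,-0.0417],[0.0,0,-0.0417],[0.0,0,-0.0417],[-0.0235,-0.0035,-0.001],[-0.0227,-0.007,-0.001],[-0.0214,-0.0103,-0.001],[-0.0197,-0.0134,-0.001],[-0.0174,-0.0162,-0.001],[-0.0148,-0.0186,-0.001],[-0.0119,-0.0206,-0.001],[-0.0086,-0.0222,-0.001],[-0.0052,-0.0232,-0.001],[-0.0017,-0.0237,-0.001],[0,0,0],[0,0,0]], claw=[0,0,0,0,0,0,0,0,0,0,0.6,0.6,0.6,0.6,0.6,0.6])

```text
clock: 13.2
eef_pos: [0.468, 0.1483, 0.269]
orientation: [180.0, -0.0, 39.6]
ft_force: [0.3, 0.2, -0.4]
gripper_width: 0.051
gripper_force: 0.0
```

```bash
python3 - <<'E'
from h import *
b=snap("top","t2")
cv2.imwrite("pics/t2c.png",cv2.resize(b[150:260,190:310],None,fx=5,fy=5,interpolation=cv2.INTER_CUBIC))
E
python3 ang.py pics/t2.png
```

```text
ring centre [ 0.5684 -0.01  ] 193
orange centroid [-0.0033 -0.    ] flat normal deg 0.4
3fold 52.64363863413806 0.9460861860477189
-180 1; -80 14; -70 25; -60 4; 30 2; 40 13; 50 19; 60 8; 160 14; 170 17; 
pin 0.10314949497326971 -43.58126113767824
piv 0.10682895258720802 145.53330895625007
```

View pics/t2c.png

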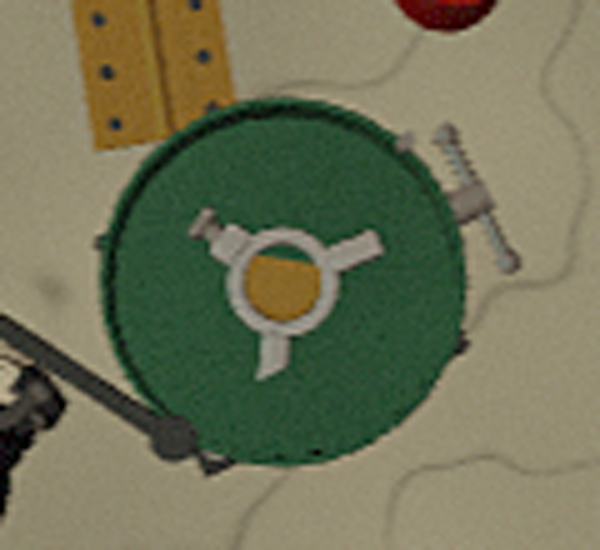

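The collar now has its screw arm at about 52° world, with the pad at crop (203,222); the wings are at (362,245) and (272,355). Next I refine the flat's angle and plan the grip of the guide block.

```bash
python3 - <<'E'
from h import *
from g import rows,pol
def flat(n,ims,box,C=np.array([.5684,-.0101])):
    im=np.mean([i.astype(float) for i in ims],0); u0,v0,u1,v1=box
    k=8; c=im[v0:v1,u0:u1]; S=c[:,:,2]-c[:,:,0]; S=cv2.resize(S,None,fx=k,fy=k,interpolation=cv2.INTER_CUBIC)
    th=(np.percentile(S,90)+np.percentile(S,20))/2
    cs=max(cv2.findContours((S>th).astype(np.uint8),0,1)[0],key=cv2.contourArea)[:,0]
    P=plane(n,(cs+.5)/k-.5+[u0,v0],.158)[:,:2]
    v=P-C; 
    best=None
    for t in np.arange(-40,40,.5):
        d=np.array([np.cos(np.radians(t)),np.sin(np.radians(t))]); q=v@d; s=np.abs(v@[-d[1],d[0]])<.013; s&=q>0
        e=q[s].std()
        if best is None or e<best[0]: best=(e,t,q[s].mean())
    return best
T=[env.snapshot("top")[:,:,::-1] for _ in range(4)]
print("top",flat("top",T,(228,190,262,224)))
S=[env.snapshot("scene")[:,:,::-1] for _ in range(4)]
print(proj("scene",[[.5684,-.0101,.158]]))
cx,cy=proj("scene",[[.5684,-.0101,.158]])[0].astype(int)
print("scene",flat("scene",S,(cx-12,cy-10,cx+13,cy+11)))
cv2.imwrite("pics/s2c.png",cv2.resize(S[0][cy-45:cy+45,cx-55:cx+55],None,fx=6,fy=6,interpolation=cv2.INTER_CUBIC))
rows([pol(.048,52,.265)],2)
E
```

```text
top (np.float64(0.0002295448165398456), np.float64(-10.5), np.float64(0.012670447625336602))
[[239.9219065 178.1826736]]
scene (np.float64(0.0010858735543870246), np.float64(38.5), np.float64(0.021230109094713415))
6 
 [[0, 0, -3.1], [0, 0, -3.1], [0, 0, -3.1], [0, 0, -3.1], [0, 0, 0], [0, 0, 0]] 
 [[0.0056, 0.0442, 0.0009], [0.0032, 0.0444, 0.0009], [0.0008, 0.0445, 0.0009], [-0.0015, 0.0445, 0.0009], [0, 0, 0], [0, 0, 0]]
```

View pics/s2c.png

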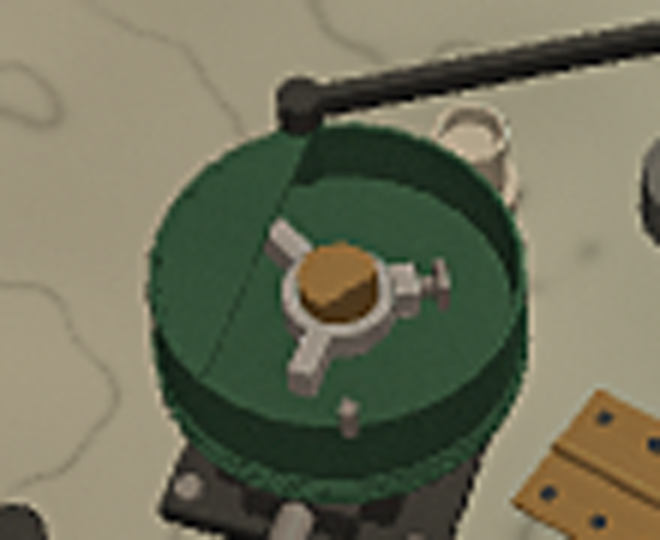

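The scene view shows the lip, the flat's dark side facing the lower right at crop (355,297), and the pad at (440,283). The flat is at -10.5° world, and its distance from the axis, 12.7 mm, matches the 12 mm given. Next, go above the arm and down, then grip.

Request:
drive_tool(twist=[[0,0,-3.1],[0,0,-3.1],[0,0,-3.1],[0,0,-3.1],[0,0,0],[0,0,0]], linear=[[0.0056,0.0442,0],[0.0032,0.0444,0],[0.0008,0.0445,0],[-0.0015,0.0445,0],[0,0,0],[0,0,0]], claw=[0.6,0.6,0.6,0.6,0.6,0.6])

```text
clock: 14.4
eef_pos: [0.5977, 0.0284, 0.2681]
orientation: [-179.9, 0.0, 52.1]
ft_force: [-0.6, -0.0, -0.3]
gripper_width: 0.0514
gripper_force: 0.0
```

```bash
python3 - <<'E'
from g import *
s=env.observe(); print(s["eef_pos"],s["orientation"],pol(.048,52,.128))
rows([pol(.048,52,.20),pol(.048,52,.128)],1)
E
```

```text
[0.59767265 0.02843518 0.2681307 ] [-1.79936473e+02  8.72127053e-03  5.21303327e+01] [np.float64(0.5978517508156316), np.float64(0.027524516173122657), 0.128, 52]
5 
 [[0, 0, 0.1], [0, 0, 0.1], [0, 0, 0.0], [0, 0, 0.0], [0, 0, 0]] 
 [[-0.0003, 0.0004, 0.0341], [-0.0003, 0.0004, 0.0341], [0.0, 0.0, 0.036], [0.0, 0.0, 0.036], [0, 0, 0]]
```

Request:
drive_tool(twist=[[0,0,0],[0,0,0],[0,0,0],[0,0,0],[0,0,0],[0,0,0],[0,0,0],[0,0,0],[0,0,0]], linear=[[-0.0003,0.0004,0.0341],[-0.0003,0.0004,0.0341],[0,0,0.036],[0,0,0.036],[0,0,0],[0,0,0],[0,0,0],[0,0,0],[0,0,0]], claw=[0.6,0.6,0.6,0.6,0.6,0,0,0,0], squeeze=25)

```text
clock: 15.52
eef_pos: [0.5993, 0.0277, 0.1306]
orientation: [179.9, -0.2, 52.2]
ft_force: [-1.4, 1.1, 6.7]
gripper_width: 0.021
gripper_force: 26.2
```

```bash
python3 - <<'E'
from g import *
s=env.observe(); print(s["eef_pos"],s["orientation"],s["ft_force"]); 
v=s["eef_pos"][:2]-C; print(np.hypot(*v),np.degrees(np.arctan2(v[1],v[0])))
rows([pol(.048,a,.128) for a in np.arange(46,-10,-6)]+[pol(.048,-10.5,.128)],3,pol(.048,52,.128))
E
```

```text
[0.59931303 0.02772067 0.13059262] [179.92231284  -0.19068974  52.18020211] [-1.41498406  1.06252848  6.66236463]
0.0490650547048142 50.79626348677335
14 
 [[0, 0, 6.0], [0, 0, 6.0], [0, 0, 6.0], [0, 0, 6.0], [0, 0, 6.0], [0, 0, 6.0], [0, 0, 6.0], [0, 0, 6.0], [0, 0, 6.0], [0, 0, 6.0], [0, 0, 2.5], [0, 0, 0], [0, 0, 0], [0, 0, 0]] 
 [[-0.0003, 0.005, -0.0], [-0.0003, 0.005, -0.0], [-0.0003, 0.005, -0.0], [-0.0003, 0.005, -0.0], [-0.0003, 0.005, -0.0], [-0.0003, 0.005, -0.0], [-0.0003, 0.005, -0.0], [-0.0003, 0.005, -0.0], [-0.0003, 0.005, -0.0], [-0.0003, 0.005, -0.0], [-0.0, 0.0021, -0.0], [0, 0, 0], [0, 0, 0], [0, 0, 0]]
```

Request:
drive_tool(twist=[[0,0,6.0],[0,0,6.0],[0,0,6.0],[0,0,6.0],[0,0,6.0],[0,0,6.0],[0,0,6.0],[0,0,6.0],[0,0,6.0],[0,0,6.0],[0,0,2.5],[0,0,0],[0,0,0],[0,0,0]], linear=[[-0.0003,0.005,-0.0015],[-0.0003,0.005,0],[-0.0003,0.005,0],[-0.0003,0.005,0],[-0.0003,0.005,0],[-0.0003,0.005,0],[-0.0003,0.005,0],[-0.0003,0.005,0],[-0.0003,0.005,0],[-0.0003,0.005,0],[0,0.0021,0],[0,0,0],[0,0,0],[0,0,0]], claw=[0,0,0,0,0,0,0,0,0,0,0,0,0,0])

```text
clock: 17.27
eef_pos: [0.6176, -0.0196, 0.1307]
orientation: [180.0, -0.3, -10.3]
ft_force: [5.1, 0.6, 0.2]
gripper_width: 0.021
gripper_force: 25.6
```

```bash
python3 - <<'E'
from g import *
for _ in range(3):
    s=env.observe(); print(s["eef_pos"],s["orientation"],s["ft_force"],s["gripper_width"]); env.snapshot("top")
v=s["eef_pos"][:2]-C; print(np.hypot(*v),np.degrees(np.arctan2(v[1],v[0])))
rows([pol(.048,-10.5,.25),pol(.1,60,.28,-10.5),[.47,.15,.28,-10.5]],2,pol(.048,-10.5,.1295))
E
```

```text
[ 0.61759019 -0.01962754  0.13071973] [179.99320577  -0.27451483 -10.25037763] [5.10738083 0.59765379 0.15244374] 0.021044199175634822
[ 0.61759985 -0.01964987  0.13073261] [179.99373615  -0.27700613 -10.2532788 ] [ 5.95692081 -0.72327406 -0.79399688] 0.021293733502344956
[ 0.61760468 -0.01965647  0.1307363 ] [179.99517766  -0.27678046 -10.25576698] [ 6.20540868 -0.68358601  0.09579285] 0.021244500950747185
0.050184610322557964 -10.745160179908874
12 
 [[0, 0, -0.0], [0, 0, -0.0], [0, 0, -0.0], [0, 0, -0.0], [0, 0, -0.0], [0, 0, -0.0], [0, 0, -0.0], [0, 0, -0.0], [0, 0, -0.0], [0, 0, -0.0], [0, 0, 0], [0, 0, 0]] 
 [[0.0, -0.0, -0.0402], [0.0, -0.0, -0.0402], [0.0, -0.0, -0.0402], [-0.0049, -0.0314, -0.01], [-0.0049, -0.0314, -0.01], [-0.0049, -0.0314, -0.01], [-0.0398, -0.0114, -0.0], [-0.0398, -0.0114, -0.0], [-0.0398, -0.0114, -0.0], [-0.0398, -0.0114, -0.0], [0, 0, 0], [0, 0, 0]]
```

Request:
drive_tool(twist=[[0,0,0],[0,0,0],[0,0,0],[0,0,0],[0,0,0],[0,0,0],[0,0,0],[0,0,0],[0,0,0],[0,0,0],[0,0,0],[0,0,0],[0,0,0],[0,0,0],[0,0,0]], linear=[[0,0,0],[0,0,0],[0,0,0],[0,0,-0.0402],[0,0,-0.0402],[0,0,-0.0402],[-0.0049,-0.0314,-0.01],[-0.0049,-0.0314,-0.01],[-0.0049,-0.0314,-0.01],[-0.0398,-0.0114,0],[-0.0398,-0.0114,0],[-0.0398,-0.0114,0],[-0.0398,-0.0114,0],[0,0,0],[0,0,0]], claw=[0.6,0.6,0.6,0.6,0.6,0.6,0,0,0,0,0,0,0,0,0])

```text
clock: 19.3
eef_pos: [0.4699, 0.1488, 0.2806]
orientation: [-180.0, -0.0, -10.4]
ft_force: [0.4, -0.3, 0.1]
gripper_width: 0.0002
gripper_force: 0.0
```

```bash
python3 - <<'E'
from h import *
im=np.mean([env.snapshot("top")[:,:,::-1].astype(float) for _ in range(4)],0).astype(np.uint8)
cv2.imwrite("pics/t3.png",im)
cx,cy=proj("top",[[.5684,-.0101,.14]])[0].astype(int)
cv2.imwrite("pics/t3c.png",cv2.resize(im[cy-32:cy+32,cx-38:cx+38],None,fx=9,fy=9,interpolation=cv2.INTER_CUBIC))
print(cx-38,cy-32)
E
python3 ang.py pics/t3.png
```

```text
207 174
ring centre [ 0.5686 -0.0102] 199
orange centroid [-0.0034  0.0004] flat normal deg -5.9
3fold -9.694306668292135 0.9446871287389921
-150 1; -140 11; -130 13; -120 1; -30 5; -20 14; -10 18; 0 3; 100 22; 110 23; 
pin 0.10285878800011185 -43.530746393816365
piv 0.10710174889252558 145.46076904164912
```

View pics/t3c.png

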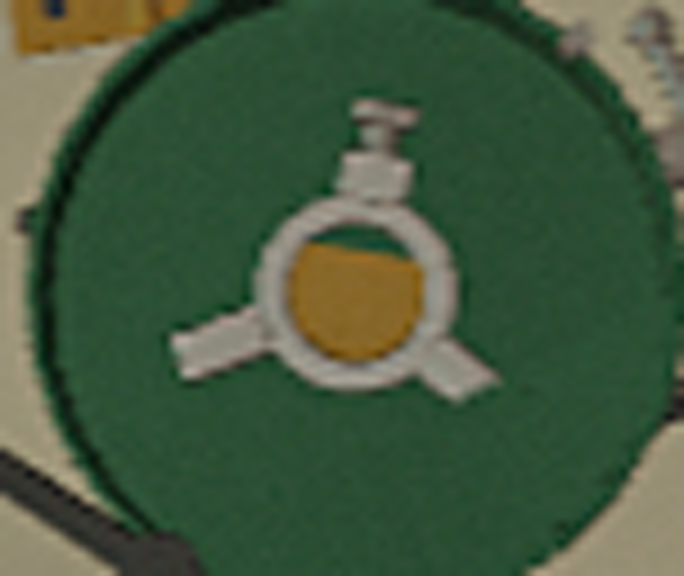

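The arm (ring centre crop (356,290), pad (385,112)) and the normal of the flat's edge, (305,243) to (420,262), both read about 9.3° in the image, so the arm squarely faces the flat. The pad is still fully out at about 61 mm. Next, push the screw in.

```bash
python3 - <<'E'
from g import *
rows([pol(.081,-10,.27)],2)
rows([pol(.081,-10,.132)],2,pol(.081,-10,.27))
E
```

```text
8 
 [[0, 0, -0.1], [0, 0, -0.1], [0, 0, -0.1], [0, 0, -0.1], [0, 0, -0.1], [0, 0, -0.1], [0, 0, 0], [0, 0, 0]] 
 [[0.0343, 0.0228, 0.0018], [0.0343, 0.0229, 0.0018], [0.0343, 0.0229, 0.0018], [0.0342, 0.023, 0.0018], [0.0342, 0.023, 0.0018], [0.0341, 0.0231, 0.0018], [0, 0, 0], [0, 0, 0]]
6 
 [[0, 0, 0.0], [0, 0, 0.0], [0, 0, 0.0], [0, 0, 0.0], [0, 0, 0], [0, 0, 0]] 
 [[0.0, -0.0, 0.0345], [0.0, -0.0, 0.0345], [0.0, -0.0, 0.0345], [0.0, -0.0, 0.0345], [0, 0, 0], [0, 0, 0]]
```

Request:
drive_tool(twist=[[0,0,0],[0,0,0],[0,0,0],[0,0,0],[0,0,0],[0,0,0],[0,0,0],[0,0,0]], linear=[[0.0343,0.0228,0.0018],[0.0343,0.0229,0.0018],[0.0343,0.0229,0.0018],[0.0342,0.023,0.0018],[0.0342,0.023,0.0018],[0.0341,0.0231,0.0018],[0,0,0],[0,0,0]], claw=[0,0,0,0,0,0,0,0])

```text
clock: 20.5
eef_pos: [0.6469, -0.0237, 0.269]
orientation: [180.0, 0.1, -10.4]
ft_force: [-0.2, -0.4, 0.2]
gripper_width: -0.0002
gripper_force: 0.0
```

Request:
drive_tool(twist=[[0,0,0],[0,0,0],[0,0,0],[0,0,0],[0,0,0],[0,0,0]], linear=[[0,0,0.0345],[0,0,0.0345],[0,0,0.0345],[0,0,0.0345],[0,0,0],[0,0,0]], claw=[0,0,0,0,0,0])

```text
clock: 21.25
eef_pos: [0.6477, -0.0224, 0.1333]
orientation: [-180.0, -0.1, -10.3]
ft_force: [-0.4, -0.0, 0.1]
gripper_width: -0.0002
gripper_force: 0.0
```

Request:
drive_tool(twist=[[0,0,0],[0,0,0],[0,0,0]], linear=[[-0.002,0,0],[-0.002,0,0],[0,0,0]], claw=[0,0,0])

```text
clock: 21.62
eef_pos: [0.6432, -0.0224, 0.1323]
orientation: [-180.0, -0.1, -10.4]
ft_force: [0.2, -0.3, -0.0]
gripper_width: 0.0001
gripper_force: 0.0
```

Request:
drive_tool(twist=[[0,0,0],[0,0,0],[0,0,0]], linear=[[-0.002,0,0],[-0.002,0,0],[0,0,0]], claw=[0,0,0])

```text
clock: 22.0
eef_pos: [0.6411, -0.0221, 0.132]
orientation: [180.0, -0.3, -10.3]
ft_force: [4.7, -1.2, -1.9]
gripper_width: -0.0002
gripper_force: 2.5
```

Request:
drive_tool(twist=[[0,0,0],[0,0,0],[0,0,0],[0,0,0],[0,0,0],[0,0,0]], linear=[[-0.002,0,0],[-0.002,0,0],[-0.002,0,0],[-0.002,0,0],[-0.002,0,0],[0,0,0]], claw=[0,0,0,0,0,0])

```text
clock: 22.75
eef_pos: [0.6315, -0.0204, 0.132]
orientation: [180.0, -0.3, -10.3]
ft_force: [5.4, -1.9, -3.0]
gripper_width: -0.0001
gripper_force: 2.7
```

Request:
drive_tool(twist=[[0,0,0],[0,0,0],[0,0,0]], linear=[[-0.002,0,0],[-0.001,0,0],[0,0,0]], claw=[0,0,0])

```text
clock: 23.12
eef_pos: [0.6313, -0.0204, 0.1323]
orientation: [179.9, -0.7, -10.3]
ft_force: [10.9, -3.8, -6.5]
gripper_width: -0.0002
gripper_force: 5.6
```

Request:
drive_tool(twist=[[0,0,0],[0,0,0],[0,0,0]], linear=[[-0.001,0,0],[-0.001,0,0],[0,0,0]], claw=[0,0,0])

```text
clock: 23.5
eef_pos: [0.6313, -0.0204, 0.1325]
orientation: [179.9, -1.0, -10.3]
ft_force: [15.2, -2.8, -8.8]
gripper_width: -0.0002
gripper_force: 7.6
```

The screw stopped hard after about 10 mm of travel, so it is home. Next, back off, lift, and go to the bar's far side.

```bash
python3 - <<'E'
from g import *
p=np.array([.4795,.0503])
def f(t,off,z,L=.13):
    t_=rd(t);d=np.array([np.cos(t_),np.sin(t_)]);n=np.array([-d[1],d[0]]);q=p+L*d+off*n;return [*q,z,t]
rows([pol(.075,-10.4,.134),pol(.075,-10.4,.27),f(55,.042,.27)],2,[.6313,-.0204,.1325,-10.4])
rows([f(55,.042,.176)],2,f(55,.042,.27))
rows([f(t,.0205,.176) for t in np.linspace(55,-25,17)],2,f(55,.042,.176))
print(f(-25,.0205,.176))
E
```

```text
14 
 [[0, 0, -0.0], [0, 0, -0.0], [0, 0, -0.0], [0, 0, -0.0], [0, 0, -0.0], [0, 0, -9.3], [0, 0, -9.3], [0, 0, -9.3], [0, 0, -9.3], [0, 0, -9.3], [0, 0, -9.3], [0, 0, -9.3], [0, 0, 0], [0, 0, 0]] 
 [[0.0112, 0.0014, -0.0015], [0.0, -0.0, -0.034], [0.0, -0.0, -0.034], [0.0, -0.0, -0.034], [0.0, -0.0, -0.034], [-0.0225, -0.0256, -0.0], [-0.018, -0.0289, -0.0], [-0.0131, -0.0315, -0.0], [-0.0078, -0.0332, -0.0], [-0.0023, -0.034, -0.0], [0.0032, -0.0339, -0.0], [0.0087, -0.0329, -0.0], [0, 0, 0], [0, 0, 0]]
5 
 [[0, 0, 0.0], [0, 0, 0.0], [0, 0, 0.0], [0, 0, 0], [0, 0, 0]] 
 [[0.0, 0.0, 0.0313], [0.0, 0.0, 0.0313], [0.0, 0.0, 0.0313], [0, 0, 0], [0, 0, 0]]
19 
 [[0, 0, -0.0], [0, 0, 5.0], [0, 0, 5.0], [0, 0, 5.0], [0, 0, 5.0], [0, 0, 5.0], [0, 0, 5.0], [0, 0, 5.0], [0, 0, 5.0], [0, 0, 5.0], [0, 0, 5.0], [0, 0, 5.0], [0, 0, 5.0], [0, 0, 5.0], [0, 0, 5.0], [0, 0, 5.0], [0, 0, 5.0], [0, 0, 0], [0, 0, 0]] 
 [[-0.0, 0.0215, -0.0], [0.0013, 0.0114, -0.0], [0.0013, 0.0114, -0.0], [0.0013, 0.0114, -0.0], [0.0013, 0.0114, -0.0], [0.0013, 0.0114, -0.0], [0.0013, 0.0114, -0.0], [0.0013, 0.0114, -0.0], [0.0013, 0.0114, -0.0], [0.0013, 0.0114, -0.0], [0.0013, 0.0114, -0.0], [0.0013, 0.0114, -0.0], [0.0013, 0.0114, -0.0], [0.0013, 0.0114, -0.0], [0.0013, 0.0114, -0.0], [0.0013, 0.0114, -0.0], [0.0013, 0.0114, -0.0], [0, 0, 0], [0, 0, 0]]
[np.float64(0.6059836866804489), np.float64(0.013938935607960393), 0.176, -25]
```

Request:
drive_tool(twist=[[0,0,0],[0,0,0],[0,0,0],[0,0,0],[0,0,0],[0,0,-9.3],[0,0,-9.3],[0,0,-9.3],[0,0,-9.3],[0,0,-9.3],[0,0,-9.3],[0,0,-9.3],[0,0,0],[0,0,0]], linear=[[0.0142,0.0014,-0.0015],[0,0,-0.034],[0,0,-0.034],[0,0,-0.034],[0,0,-0.034],[-0.0225,-0.0256,0],[-0.018,-0.0289,0],[-0.0131,-0.0315,0],[-0.0078,-0.0332,0],[-0.0023,-0.034,0],[0.0032,-0.0339,0],[0.0087,-0.0329,0],[0,0,0],[0,0,0]], claw=[0,0,0,0,0,0,0,0,0,0,0,0,0,0])

```text
clock: 25.25
eef_pos: [0.516, 0.1809, 0.2691]
orientation: [180.0, 0.1, 54.6]
ft_force: [0.1, -1.1, 0.2]
gripper_width: 0.0001
gripper_force: 0.0
```

```bash
python3 - <<'E'
from h import *
im=np.mean([env.snapshot("top")[:,:,::-1].astype(float) for _ in range(4)],0).astype(np.uint8)
cv2.imwrite("pics/t4.png",im)
cv2.imwrite("pics/t4c.png",cv2.resize(im[155:255,190:290],None,fx=6,fy=6,interpolation=cv2.INTER_CUBIC))
E
python3 ang.py pics/t4.png
```

```text
ring centre [ 0.5684 -0.0102] 199
orange centroid [-0.0032  0.0005] flat normal deg -8.0
3fold -9.857035949047402 0.9427445982644526
-150 1; -140 10; -130 14; -120 1; -30 5; -20 12; -10 12; 0 3; 100 22; 110 23; 
pin 0.10296866630951265 -43.49048716677327
piv 0.10698195201312552 145.43169121367532
```

View pics/t4c.png

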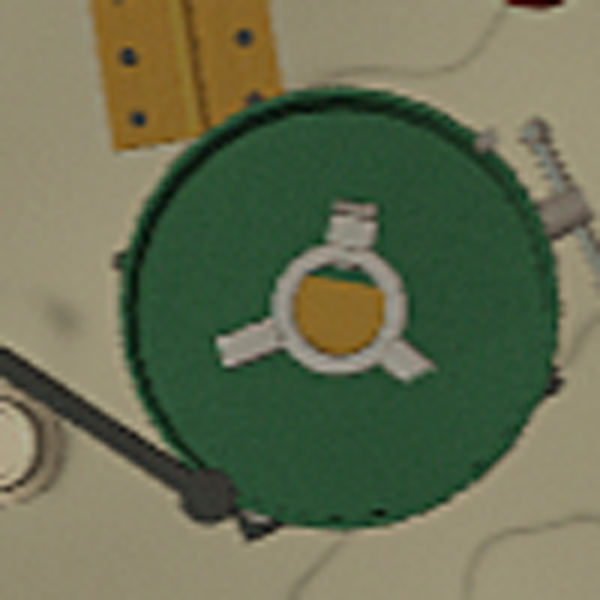

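The pad now sits flush against its guide block at crop (353,210), so the screw is home, and the collar has not shifted. Next, close the guard.

Request:
drive_tool(twist=[[0,0,0],[0,0,0],[0,0,0],[0,0,0]], linear=[[0,0,0.0313],[0,0,0.0313],[0,0,0.0305],[0,0,0]], claw=[0,0,0,0])

```text
clock: 25.95
eef_pos: [0.5142, 0.1809, 0.1738]
orientation: [-179.8, 0.3, 54.6]
ft_force: [-0.1, 0.6, 0.1]
gripper_width: 0.0002
gripper_force: 0.0
```

Request:
drive_tool(twist=[[0,0,0],[0,0,0],[0,0,5.0],[0,0,5.0],[0,0,5.0],[0,0,5.0],[0,0,5.0],[0,0,5.0],[0,0,5.0],[0,0,5.0],[0,0,5.0],[0,0,5.0],[0,0,5.0],[0,0,5.0],[0,0,5.0],[0,0,5.0],[0,0,5.0],[0,0,5.0],[0,0,0],[0,0,0]], linear=[[0.0,0.011,0],[0.0,0.0105,0],[0.0013,0.0114,0],[0.0013,0.0114,0],[0.0013,0.0114,0],[0.0013,0.0114,0],[0.0013,0.0114,0],[0.0013,0.0114,0],[0.0013,0.0114,0],[0.0013,0.0114,0],[0.0013,0.0114,0],[0.0013,0.0114,0],[0.0013,0.0114,0],[0.0013,0.0114,0],[0.0013,0.0114,0],[0.0013,0.0114,0],[0.0013,0.0114,0],[0.0013,0.0114,0],[0,0,0],[0,0,0]], claw=[0,0,0,0,0,0,0,0,0,0,0,0,0,0,0,0,0,0,0,0])

```text
clock: 28.45
eef_pos: [0.6021, 0.0148, 0.1764]
orientation: [-180.0, -0.0, -25.2]
ft_force: [-1.0, 0.9, -0.1]
gripper_width: -0.0004
gripper_force: 0.0
```

Request:
drive_tool(twist=[[0,0,3],[0,0,3],[0,0,2],[0,0,0],[0,0,0]], linear=[[0.001,0.006,0],[0.001,0.006,0],[0.0005,0.004,0],[0,0,0],[0,0,0]], claw=[0,0,0,0,0])

```text
clock: 29.08
eef_pos: [0.5962, -0.0011, 0.1759]
orientation: [179.9, -0.0, -33.3]
ft_force: [0.1, 0.1, 0.4]
gripper_width: 0.0001
gripper_force: 0.0
```

Request:
drive_tool(twist=[[0,0,0],[0,0,0],[0,0,0]], linear=[[0,0.003,0],[0,0.002,0],[0,0,0]], claw=[0,0,0])

```text
clock: 29.45
eef_pos: [0.5937, -0.0047, 0.1761]
orientation: [-180.0, -0.0, -33.3]
ft_force: [0.8, 0.9, -0.9]
gripper_width: -0.0001
gripper_force: 0.5
```

Request:
drive_tool(twist=[[0,0,0],[0,0,0],[0,0,0]], linear=[[0,0.002,0],[0,0.002,0],[0,0,0]], claw=[0,0,0])

```text
clock: 29.82
eef_pos: [0.5934, -0.0051, 0.1761]
orientation: [-179.7, -0.1, -33.1]
ft_force: [5.2, 4.4, -0.4]
gripper_width: -0.0002
gripper_force: 2.8
```

Request:
drive_tool(twist=[[0,0,0],[0,0,0],[0,0,0]], linear=[[0,0.002,0],[0,0.001,0],[0,0,0]], claw=[0,0,0])

```text
clock: 30.2
eef_pos: [0.5932, -0.0053, 0.1762]
orientation: [-179.5, -0.1, -32.9]
ft_force: [7.7, 7.8, -1.4]
gripper_width: -0.0002
gripper_force: 4.3
```

The bar is hard against its stop (about 11 N with no further travel). Next, retreat and check.

Request:
drive_tool(twist=[[0,0,0],[0,0,0],[0,0,0],[0,0,0],[0,0,0],[0,0,0],[0,0,0],[0,0,0],[0,0,0],[0,0,0]], linear=[[0,-0.02,0],[0,-0.008,0],[0,0,-0.04],[0,0,-0.04],[0,0,-0.03],[-0.03,-0.04,0],[-0.03,-0.04,0],[-0.03,-0.04,0],[0,0,0],[0,0,0]], claw=[0,0,0,0,0,0,0,0,0,0])

```text
clock: 31.45
eef_pos: [0.5955, 0.1613, 0.2858]
orientation: [179.9, -0.0, -33.3]
ft_force: [0.2, -1.3, 0.1]
gripper_width: 0.0001
gripper_force: 0.0
```

```bash
python3 - <<'E'
from h import *
im=np.mean([env.snapshot("top")[:,:,::-1].astype(float) for _ in range(4)],0).astype(np.uint8)
cv2.imwrite("pics/t5.png",im)
d=cv2.absdiff(im,cv2.imread("pics/t0.png")).max(2)
cv2.imwrite("pics/t5c.png",cv2.resize(im[120:260,140:350],None,fx=3.8,fy=3.8,interpolation=cv2.INTER_CUBIC))
for n,(u,v,r) in dict(tape=(160,192,18),socket=(190,229,12),hinge=(221,162,18),mug=(281,140,18),flask=(330,199,20),wrench=(389,217,28)).items(): print(n,(d[v-r:v+r,u-r:u+r]>40).sum())
E
```

```text
tape 841
socket 0
hinge 0
mug 0
flask 0
wrench 0
```

View pics/t5c.png

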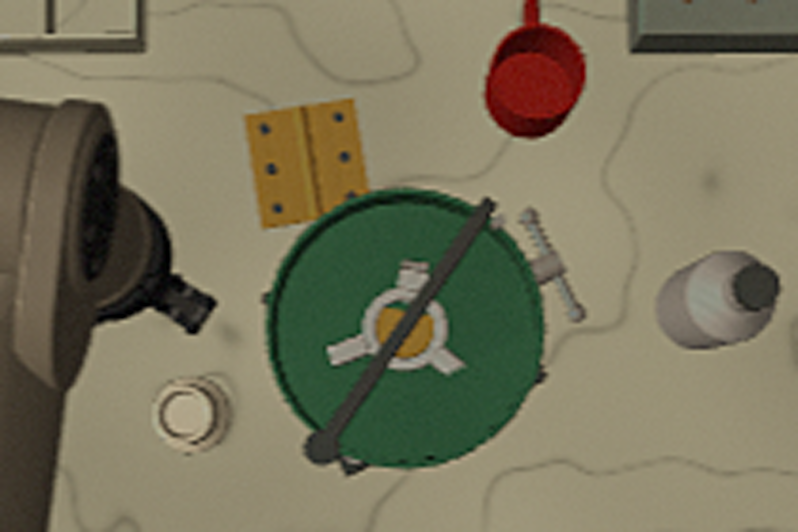

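The bar now lies across the shaft with its tip against the pin (crop (490,212)). The bystanders show no change, except that the arm is hiding the tape.

```bash
python3 -c "
from bench import env
print(env.close_job())"
```

```text
the job is handed in; nothing more can be done
None
```

The job is handed in, at about 32 s on the robot clock: the collar's set-screw arm faces the flat (matched to about 1° in the images), the screw is pushed home, the guard bar is back hard against its stop, and the bystanders checked had not moved; the arm hid the tape in the last picture, and I did not check the pencil box.

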